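Ready the telescoping grill scraper

TASK

Get the grill scraper ready for the hot grill: first slide the flat steel cover fully shut over the spare blades, because you will have no hand free afterwards. Then, with the scraper's head still seated in its dock, squeeze the release button on the grip and pull the handle up past its first stop to its second and last stop; after that lift the extended scraper straight up until the blade is well clear of the dock, and finish while still holding it there, upright and still. Leave the other things on the bench where they are.

Things in the scene. Friction and masses are not known exactly. Their poses are not given: they have to be found in the camera images.
- dock: Scraper dock, fixed to the bench, 112 x 250 x 54 mm high (x, y, z). Origin: centre of its underside on the bench; z up, long side along y. y = -126 to -10 mm: black block, top at 45 mm, in which the scraper stands; y = -10 to 125 mm: steel compartment of spare blades, with two low side channels (tops 54.5 mm high, inner edges at x = -46 and 46 mm) in which the cover runs.
- dock_slot (a point): Centre of the mouth of the slot in the dock's black block, 45 mm above the bench; axes as the dock's. Slot 98 mm long in y, 10 mm wide in x, 30 mm deep.
- blade_cover (a joint): Slide of the flat steel cover (96 x 132 x 3 mm, top 49 mm above the bench), m: 0 = shut, grows as it opens along the dock's +y, where it hangs out past the dock's end. Starts 0.055 to 0.085; end stops at 0 and 0.09. Some 1.5 N of friction; it stays where it is left.
- cover_lip (a point): Middle of the outer face of the upturned lip at the cover's outer (+y) end, 62 mm above the bench; axes as the dock's. Lip 84 mm long in x, 4 mm thick, standing 20 mm above the cover, with an 8 mm thick rolled top edge (its axis 2 mm inside the face, 65 mm above the bench). Push it towards the dock's -y to shut the cover.
- scraper: Telescoping grill scraper, 0.5 kg, loose, upright in the dock's slot. Origin: middle of the blade's lower edge (20 mm above the bench when seated); z up the handle, y along the blade, x away from the button; its axes start within 0.05 rad of the dock's. Blade 90 x 4 mm; clamp block 36 x 100 mm, z = 25 to 43 mm, rests on the dock; sleeve 25 mm and collar 30 mm in diameter, up to z = 140 mm.
- telescope (a joint): How far the grip is drawn up out of the sleeve, m: 0 = in (start), first stop 0.035, second and last stop 0.070. A spring pin locks it (2 mm of play) at each stop; with the button pressed it runs freely (1 N of friction) past the first stop to its end at 0.070. Let go there, it locks. Pulled while locked, or beyond the end, the whole scraper lifts.
- release (a joint): Travel of the grip's release button along the scraper's +x, m: 0 = out, locked; the pin is free beyond about 0.003; 0.0045 = flush with the grip. Its spring takes 2.7 N at first, about 7 N when flush.
- grip_mid (a point): Centre of the black grip at button height, 200 mm above the bench at the start; moves with the grip; axes as the scraper's. Grip 26 mm in x, 34 mm in y, from 38 mm below to 27 mm above this point. The grey button, 16 wide, 24 high, stands 4.5 mm proud of its -x face. Fingers closing along x here (20 N is enough) press it flush as they hold the grip; closing along y does not.
- mustard_bottle: Bystander: yellowish squeeze bottle with a cone tip, 56 x 56 x 199 mm; origin at the centre of its underside.
- mayo_bottle: Bystander: slim pale squeeze bottle with a cone tip, 41 x 41 x 178 mm; origin at the centre of its underside.
- dressing_pouch: Bystander: stand-up pouch, 47 x 75 x 150 mm; origin at the centre of its underside.
- salt_shaker: Bystander: shaker with a domed top, 44 x 44 x 90 mm; origin at the centre of its underside.
- kitchen_timer: Bystander: round wind-up timer, 56 x 56 x 37 mm; origin at the centre of its underside.
There are look-alikes about, which are no part of the job. What is shaped like the scraper but turquoise is not meant.

How it is judged:
By the outcome, as a careful person would: the job done as asked, in the order asked, and still so for the second after the job is handed in, while the arm keeps its last pose, push and grip.
It also fails if it takes over 48 s, if anything falls off the work surface, if the arm or the gripper's body presses on something with over 40 N, if the wrist force passes 120 N, or if a joint passes its speed limit or range.

ROBOT

A 7-joint arm with a two-finger parallel gripper is mounted at the origin on a cart in front of the work surface, level with it; the furniture and walls round the work are solid. World frame = base frame: x ahead of the robot, y to its left, z up, the work surface at z = 0. Lengths are in m, angles in rad, forces in N, time in s.
With the tool pointing down it reaches from about 0.425 to 0.925 m from the base axis. Payload 6.8 kg.
Tool frame: the origin (TCP) lies between the finger pads; the fingertips stand ctrl.tip_reach ahead of it and the grasp point (between the pads) is the TCP (ctrl.tip_reach is the distance from the TCP to the fingertips, in m); z points along the fingers, y is the line along which they close (so a half turn about z gives the same grasp; the last joint's range is limited). The gripper opens to 85 mm and grips with 20 to 120 N. Pads are 22 mm wide; open, the fingers measure 114 mm over their backs; the gripper's body (76 mm by 85 mm) begins 54 mm behind the grasp point. The pads swing forward as they close: fully open they stand 13 mm farther back than shut.
Start: joints at [-1.254, 0.477, 0.022, 1.555, -0.011, 1.109, -0.083], TCP at [0.278, 0.615, 0.25] pointing down, gripper open.
Joint ranges: [-2.96, 2.96], [-0.34, 2.1], [-1.41, 1.46], [0.24, 2.44], [-1.37, 4.51], [0.17, 1.92], [-2.96, 2.96]. Speed limits (rad/s): [2.39, 2.39, 3.14, 3.14, 3.14, 3.14, 3.14].

INTERFACE

Orientations are given as a unit quaternion [x, y, z, w].
In Python, from plant import ctrl, vision, workorder, models gives the robot as it stands. The module is installed in compiled form; this text tells all that it offers.
- The arm moves only by the shell command python3 -m handwheel 'ROWS' [FORCE]. ROWS is JSON, a list of rows, each an object with "delta_pos": the shift along the tool's x, y, z in units of 50 cm (1.0 is 50 cm), a list of three; "spin": the turn about the tool's z in units of pi rad (1.0 is pi rad); "jaw": the opening, from 0 (shut) to 1 (fully open). A call has 1 to 20 rows; each row is the pose to reach, as a shift and turn from the pose commanded when the call began, along the tool's axes at that moment, turning the shorter way round; what a row does not reach only later rows make up. A row lasts 1/8 s, in which the tool goes at most 62.5 mm and 10.7 degrees, less where a joint would pass 70% of its speed; a pose out of reach is approached as far as the arm can. A call with a number of a shift or a turn outside -1 to 1 is refused whole. A call with a gripper value outside its range is refused whole. The fingers move at their own pace and stop on an object; FORCE is the grip in N (left out, the last holds). Time passes only in rows, so rows that repeat a pose let the fingers close. It gives the time, the measured TCP pose, the force, the opening and the grip force at its end, in the units of the state.
- ctrl.get_state(): the state, without advancing time (a new reading comes with each control period).
- vision.get_image(name): name is "side" or "top" or "wrist"; returns the picture (400x640x3 uint8, blue, green, red); there is no depth.
- vision.calibration(name): a dict with "vertical_fov" (degrees; the focal length in pixels is half the picture's height over the tangent of half this angle, whatever the lens; pixels are square), "cx", "cy" (the principal point, pixels), "R" (3x3) and "t" (3): a world point X has camera coordinates R X + t. Camera axes: x right, y down, z forward; pixel columns grow to the right and rows downward; lengths in m; the calibration is good to about 2 mm. The wrist camera is an equidistant fisheye: a pixel r from the principal point sees the ray r / f radians off the axis. A picture is of the moment at which its call begins: read the wrist's pose just before it. calibration takes no time and is no camera call; for the wrist camera it gives the pose at the moment of the call.
- workorder.job_done(): hands the job in; it is judged then, once.
Trained networks look in the newest picture that a camera, given by its name, has taken for a name from the list of things; names that differ only in an ending like _2 or _b are one class to them, and where a whole thing is asked for, a point or a joint stands for the part that bears it (a point fixed in the world has none). Each returns a list of dicts, best first, with "conf" (0 to 1); they miss things now and then, are a little off and sometimes report something else, mostly with a low value. They report only what shows in the picture. A call takes as long as a camera call. They do not tell look-alikes from the thing itself.
- models.spot_in(camera, name): "box" ([left, top, right, bottom] in pixels, round what is visible of it).
The state is a dict: "time_s": time; "joint_positions": joint angles; "joint_velocities": joint speeds; "effort": joint torques, N m; "tool_pos": TCP position; "ee_rot": TCP orientation; "ft_force": force on the tool from outside, world axes, zero at the start; "wrist_torque": the same for the moment, N m; "finger_gap": finger opening in m; "grip_force": force on a finger pad.
Only numpy, scipy, OpenCV 4.12 (cv2) and the standard library are available. Lean on these libraries where they do the work, as an engineer would, in place of code of your own. Each camera call takes 0.05 s, during which the arm holds its last target. There are 200 camera calls.

## Working session

There is one attempt and no reset: what is moved stays moved. The work goes in short steps, Python scripts to look and compute and a shell command to move; the robot and the scene stay as the last step left them, time stands still between calls to the robot, and variables do not carry over. Pictures are saved under pics/ and viewed, at most 10 in all, crops included, and the job is handed in when it is done.

```bash
mkdir -p pics; cat > h.py <<'E'
from plant import ctrl, vision, workorder, models
import numpy as np, cv2
def cal(n):
    c=vision.calibration(n); return 200/np.tan(np.radians(c['vertical_fov'])/2),c['cx'],c['cy'],np.array(c['R']),np.array(c['t'])
def ray(n,u,v):
    f,cx,cy,R,t=cal(n); d=np.array([(u-cx)/f,(v-cy)/f,1.])
    if n=='wrist':
        r=np.hypot(u-cx,v-cy); a=r/f; d=np.array([(u-cx)/r*np.sin(a),(v-cy)/r*np.sin(a),np.cos(a)])
    return -R.T@t, R.T@d
def onz(n,u,v,z):
    o,d=ray(n,u,v); return o+d*(z-o[2])/d[2]
def tri(n1,p1,n2,p2):
    o1,d1=ray(n1,*p1);o2,d2=ray(n2,*p2)
    s=np.linalg.lstsq(np.c_[d1,-d2],o2-o1,rcond=None)[0]
    a=o1+d1*s[0];b=o2+d2*s[1]; return (a+b)/2,np.linalg.norm(a-b)
def proj(n,X):
    f,cx,cy,R,t=cal(n); c=R@np.array(X)+t
    if n=='wrist':
        a=np.arctan2(np.hypot(c[0],c[1]),c[2]);h=np.hypot(c[0],c[1]);return cx+f*a*c[0]/h,cy+f*a*c[1]/h
    return cx+f*c[0]/c[2],cy+f*c[1]/c[2]
E
python3 - <<'E'
from h import *
np.set_printoptions(precision=3,suppress=True)
print(ctrl.get_state(),ctrl.tip_reach)
for n in ('side','top','wrist'):
    im=vision.get_image(n); cv2.imwrite(f'pics/{n}0.png',im)
    f,cx,cy,R,t=cal(n);print(n,f,cx,cy,'pos',-R.T@t,'fwd',R[2],'right',R[0])
    for k in ('dock','scraper','blade_cover','grip_mid','release','mustard_bottle','kitchen_timer'):
        print(k,[(np.round(b['box']).astype(int).tolist(),round(b['conf'],2)) for b in models.spot_in(n,k)][:3])
a=np.vstack([cv2.imread('pics/side0.png'),cv2.imread('pics/top0.png')]);cv2.imwrite('pics/both.png',cv2.resize(a,(480,600)))
E
```

```text
{'time_s': 0.0, 'joint_positions': array([-1.254,  0.478,  0.022,  1.556, -0.011,  1.109, -0.083]), 'joint_velocities': array([ 0.001, -0.003, -0.001,  0.001, -0.001, -0.001, -0.   ]), 'effort': array([ -0.   , -59.644,   1.608, -28.119,   0.012,   0.009,   0.   ]), 'tool_pos': array([0.278, 0.615, 0.249]), 'ee_rot': array([ 0.211,  0.978, -0.001, -0.   ]), 'ft_force': array([-0.768, -0.67 ,  0.36 ]), 'wrist_torque': array([-0.005,  0.009, -0.017]), 'grip_force': 0.0, 'finger_gap': 0.08542227124950784} 0.019
side 443.385417523571 319.43165791843967 207.77802290873572 pos [0.471 0.836 0.821] fwd [ 0.116 -0.782 -0.612] right [-0.988 -0.157  0.014]
dock [([288, 213, 385, 298], 0.8), ([349, 170, 370, 200], 0.6)]
scraper [([341, 170, 372, 243], 0.7), ([287, 337, 394, 398], 0.67)]
blade_cover [([288, 248, 348, 300], 0.6)]
grip_mid [([357, 369, 392, 400], 0.95), ([348, 169, 369, 199], 0.72), ([289, 213, 385, 300], 0.31)]
release [([376, 375, 389, 385], 0.4), ([292, 251, 348, 301], 0.33)]
mustard_bottle [([332, 142, 355, 203], 0.59)]
kitchen_timer [([275, 251, 301, 277], 0.57)]
top 374.13085848204753 316.07349136243295 199.97724990773716 pos [ 0.394 -0.038  1.249] fwd [ 0.175  0.003 -0.985] right [-0.019 -1.    -0.006]
dock [([250, 190, 353, 254], 0.98)]
scraper [([192, 206, 224, 270], 0.68), ([315, 219, 347, 239], 0.6)]
blade_cover [([251, 190, 300, 229], 0.81)]
grip_mid [([326, 220, 340, 234], 0.61), ([194, 248, 212, 269], 0.53)]
release []
mustard_bottle [([380, 197, 407, 219], 0.8)]
kitchen_timer [([280, 174, 298, 193], 0.76)]
wrist 309.70691628693146 322.7766607553753 199.0332502786016 pos [0.212 0.644 0.374] fwd [ 0.255 -0.115 -0.96 ] right [ 0.41   0.912 -0.001]
dock [([142, 379, 162, 397], 0.83)]
scraper []
blade_cover []
grip_mid []
release []
mustard_bottle []
kitchen_timer []
```

View pics/side0.png

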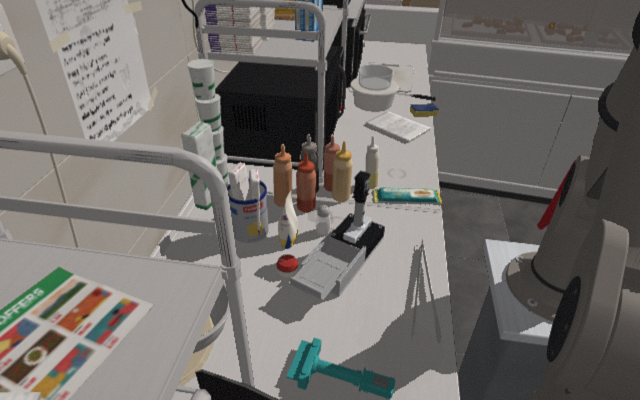

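View pics/top0.png

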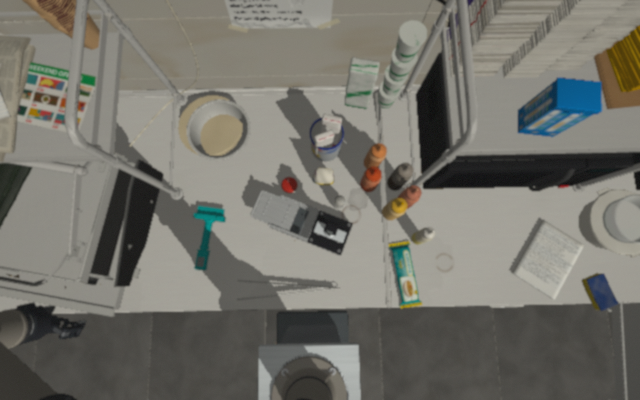

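Side view: a black-gripped scraper stands in the dock at about (360,200), with the steel cover at (320,270). The look-alike is the turquoise scraper lying at (340,370). In the top view the two are at (332,228) and (207,235). I choose the black/grey one standing in the dock and will check it in a close crop.

```bash
python3 - <<'E'
import cv2,numpy as np
a=cv2.imread('pics/top0.png')[180:265,240:360]; b=cv2.imread('pics/side0.png')[160:305,280:395]
a=cv2.resize(a,None,fx=5,fy=5,interpolation=cv2.INTER_CUBIC)[:, :]   # 600x425
cv2.imwrite('pics/ctop.png',a); b=cv2.resize(b,None,fx=4,fy=4,interpolation=cv2.INTER_CUBIC);cv2.imwrite('pics/cside.png',b)
E
```

```text
(no output)
```

View pics/ctop.png

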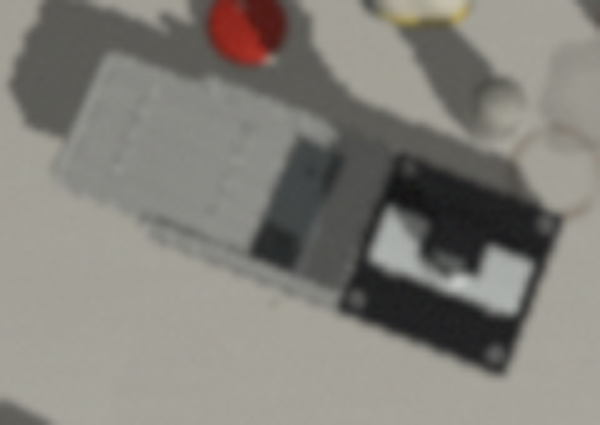

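View pics/cside.png

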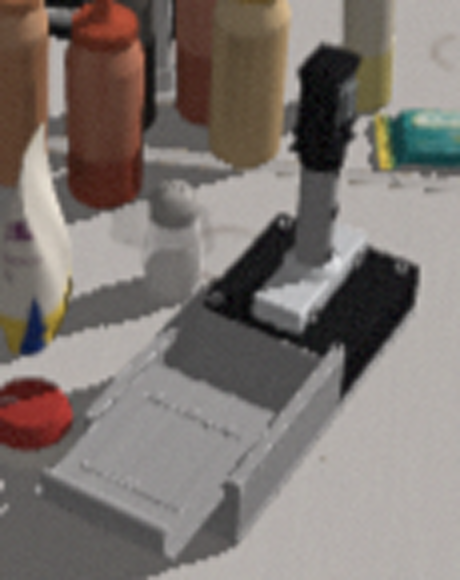

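```bash
python3 - <<'E'
from h import *
np.set_printoptions(precision=4,suppress=True)
from scipy.optimize import least_squares
px={ 'top':[((398,152),(56,-10)),((562,215),(56,-126)),((505,375),(-56,-126)),((342,308),(-56,-10))]}
pts=[]
for (u,v),l in px['top']: pts.append(('top',240+u/5,180+v/5,l[0]/1e3,l[1]/1e3,.045))
# side: corners: +x,-10 (205,298)?; +x,-126 (283,213); -x,-126 (418,268)
for (u,v),l in [((283,212),(56,-126)),((420,266),(-56,-126))]: pts.append(('side',280+u/4,160+v/4,l[0]/1e3,l[1]/1e3,.045))
def W(p,x,y,z):
    c,s=np.cos(p[2]),np.sin(p[2]); return np.array([p[0]+c*x-s*y,p[1]+s*x+c*y,z])
def res(p): return np.concatenate([np.array(proj(n,W(p,x,y,z)))-(u,v) for n,u,v,x,y,z in pts])
r=least_squares(res,[.45,.05,-.3]);p=r.x;print('dock',p,r.fun.reshape(-1,2))
def inv(X): c,s=np.cos(p[2]),np.sin(p[2]);d=X[:2]-p[:2];return np.array([c*d[0]+s*d[1],-s*d[0]+c*d[1]])
for u,v in [(115,52),(55,172)]:
    X=onz('top',240+u/5,180+v/5,.066);print('lip top',X,inv(X))
for u,v in [(45,478),(172,550)]:
    X=onz('side',280+u/4,160+v/4,.069);print('lip side',X,inv(X))
print('slot',W(p,0,-.068,.045))
# grip top center: top crop and side crop
for n,u,v in [('side',280+331/4,160+62/4)]:
    X=onz(n,u,v,.227);print('grip',X,inv(X))
# clamp corners top z=.063: 
for u,v in [(392,205),(537,255),(512,318),(368,258)]:
    X=onz('top',240+u/5,180+v/5,.063);print('clamp',X,inv(X))
for k in ['mustard_bottle','mayo_bottle','dressing_pouch','salt_shaker','kitchen_timer']:
  for b in models.spot_in('top',k)[:2]:
    B=b['box'];X=onz('top',(B[0]+B[2])/2,(B[1]+B[3])/2,.06);print(k,b['conf'],X,inv(X))
E
```

```text
dock [ 0.527  -0.0147 -0.3953] [[-0.0301 -0.5671]
 [ 0.5787 -0.15  ]
 [-0.3908  0.4261]
 [-1.6162  0.3949]
 [-0.8665 -1.1841]
 [ 0.9592 -0.9483]]
lip top [0.6388 0.136  0.066 ] [0.0451 0.1821]
lip top [0.5613 0.1739 0.066 ] [-0.0409  0.1872]
lip side [0.6349 0.1511 0.069 ] [0.0357 0.1946]
lip side [0.5552 0.1916 0.069 ] [-0.0534  0.2012]
slot [ 0.5008 -0.0774  0.045 ]
grip [ 0.5004 -0.0678  0.227 ] [-0.0042 -0.0593]
clamp [ 0.5363 -0.0409  0.063 ] [ 0.0186 -0.0206]
clamp [ 0.5026 -0.1322  0.063 ] [ 0.0227 -0.1179]
clamp [ 0.4631 -0.1151  0.063 ] [-0.0203 -0.1173]
clamp [ 0.5028 -0.025   0.063 ] [-0.0184 -0.0189]
mustard_bottle 0.8 [ 0.5746 -0.2831  0.06  ] [ 0.1473 -0.2294]
mayo_bottle 0.69 [ 0.4877 -0.3768  0.06  ] [ 0.1032 -0.3494]
dressing_pouch 0.75 [ 0.6954 -0.0606  0.06  ] [0.1731 0.0224]
salt_shaker 0.64 [ 0.599  -0.1108  0.06  ] [ 0.1034 -0.0611]
kitchen_timer 0.76 [0.661 0.052 0.06 ] [0.098  0.1131]
```

The crop confirms the choice: black grip, grey sleeve and grey clamp, standing in the dock. The cover is open on the left, lip at about (85,110) in the top crop.

```bash
cat >> h.py <<'E'
from scipy.spatial.transform import Rotation as Ro
np.set_printoptions(precision=4,suppress=True)
D=np.array([0.527,-0.0147,-0.395])
def dock(x,y,z):
    c,s=np.cos(D[2]),np.sin(D[2]); return np.array([D[0]+c*x-s*y,D[1]+s*x+c*y,z])
def undock(X): c,s=np.cos(D[2]),np.sin(D[2]);d=np.array(X)[:2]-D[:2];return np.array([c*d[0]+s*d[1],-s*d[0]+c*d[1],X[2]])
def go(X,yaw=None):
    s=ctrl.get_state();R=Ro.from_quat(s['ee_rot']).as_matrix()
    d=R.T@(np.array(X)-s['tool_pos'])/.5
    cur=np.arctan2(R[1,1],R[0,1]); sp=None if yaw is None else ((cur-yaw+np.pi/2)%np.pi-np.pi/2)/np.pi
    print(X,'d',d,'spin',sp)
def st():
    s=ctrl.get_state();R=Ro.from_quat(s['ee_rot']).as_matrix();print(s['time_s'],s['tool_pos'],'dock',undock(s['tool_pos']),'yaw',np.arctan2(R[1,1],R[0,1]),'q',s['joint_positions'],'F',s['ft_force'],s['finger_gap'],s['grip_force'])
E
python3 - <<'E'
from h import *
st()
for X in ([.3,.45,.25],[.45,.3,.25],dock(0,.24,.2),dock(0,.24,.066)): go(X,D[2])
E
```

```text
1.45 [0.2782 0.615  0.2503] dock [-0.472   0.4855  0.2503] yaw 1.1459775825383351 q [-1.2541  0.477   0.0224  1.5554 -0.0115  1.1093 -0.0831] F [0.3961 0.0421 0.1676] 0.08539794959945349 0.0
[0.3, 0.45, 0.25] d [-0.1758 -0.2827  0.0006] spin 0.4905083989095504
[0.45, 0.3, 0.25] d [-0.5728 -0.4324  0.0006] spin 0.4905083989095504
[0.6194 0.2068 0.2   ] d [-0.9582 -0.4626  0.1006] spin 0.4905083989095504
[0.6194 0.2068 0.066 ] d [-0.9582 -0.4626  0.3686] spin 0.4905083989095504
```

```bash
python3 -m handwheel '[{"delta_pos":[-0.088,-0.14,0],"spin":0.06,"jaw":0},{"delta_pos":[-0.176,-0.283,0],"spin":0.12,"jaw":0},{"delta_pos":[-0.176,-0.283,0],"spin":0.18,"jaw":0},{"delta_pos":[-0.27,-0.32,0],"spin":0.24,"jaw":0},{"delta_pos":[-0.37,-0.36,0],"spin":0.3,"jaw":0},{"delta_pos":[-0.47,-0.4,0],"spin":0.35,"jaw":0},{"delta_pos":[-0.573,-0.432,0],"spin":0.4,"jaw":0},{"delta_pos":[-0.573,-0.432,0],"spin":0.45,"jaw":0},{"delta_pos":[-0.68,-0.44,0],"spin":0.49,"jaw":0},{"delta_pos":[-0.78,-0.45,0.05],"spin":0.49,"jaw":0},{"delta_pos":[-0.88,-0.46,0.1],"spin":0.49,"jaw":0},{"delta_pos":[-0.958,-0.463,0.1],"spin":0.49,"jaw":0},{"delta_pos":[-0.958,-0.463,0.1],"spin":0.49,"jaw":0},{"delta_pos":[-0.958,-0.463,0.1],"spin":0.49,"jaw":0},{"delta_pos":[-0.958,-0.463,0.1],"spin":0.49,"jaw":0}]'; python3 - <<'E'
from h import *
st()
go(dock(0,.24,.066),D[2])
im=vision.get_image('wrist');cv2.imwrite('pics/w1.png',im)
for n,X in dict(slot=dock(0,-.068,.045),lip=dock(0,.187,.062),c1=dock(56,-.126,.045) if 0 else dock(.056,-.126,.045),c2=dock(-.056,-.126,.045),c3=dock(-.056,-.01,.045)).items(): print(n,proj('wrist',X))
for k in ('scraper','blade_cover','dock','kitchen_timer'): print(k,[(np.round(b['box']).astype(int).tolist(),round(b['conf'],2)) for b in models.spot_in('wrist',k)][:2])
E
```

```text
time_s: 3.32
tool_pos: [0.6182, 0.2081, 0.2005]
ee_rot: [0.831, 0.556, 0.0, -0.001]
ft_force: [-0.3, 0.6, -0.2]
finger_gap: 0.0
grip_force: 0.0
3.325 [0.6182 0.2081 0.2005] dock [-0.0016  0.2408  0.2005] yaw -0.39131714144889196 q [-0.7356  0.517   0.444   1.6847 -0.2567  0.998  -0.5935] F [-0.3387  0.636  -0.1614] 3.102657464035543e-05 0.0
[0.6194 0.2068 0.066 ] d [-0.0017  0.0035  0.2689] spin 0.0011722902862341712
slot (np.float64(323.34333847436267), np.float64(401.1442799950338))
lip (np.float64(325.10454610057093), np.float64(248.4348304914996))
c1 (np.float64(359.41143677513196), np.float64(420.8775751229874))
c2 (np.float64(286.7447776479294), np.float64(420.58671685317915))
c3 (np.float64(280.820350819143), np.float64(374.90350230208617))
scraper [([97, 50, 270, 164], 0.83)]
blade_cover [([277, 240, 378, 339], 0.92)]
dock [([274, 237, 374, 335], 0.87)]
kitchen_timer [([381, 256, 431, 294], 0.96)]
```

View pics/w1.png

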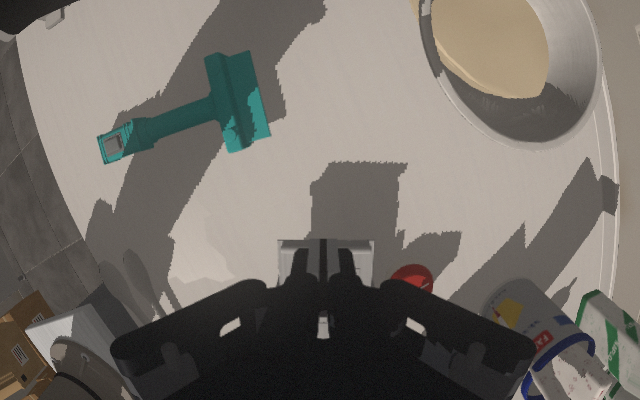

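The wrist view shows the lip's outer edge at row 241, columns 278–373, with the closed fingers in front of it and the timer at (410,275). The turquoise look-alike is at the upper left.

```bash
python3 - <<'E'
from h import *
for u,v in [(278,241),(373,241)]: X=onz('wrist',u,v,.066);print(X,undock(X))
for z in (.15,.1,.066): print(z,proj('wrist',dock(-.0016,.241,z)))
E
```

```text
[0.563  0.1819 0.066 ] [-0.0424  0.1953  0.066 ]
[0.6436 0.1487 0.066 ] [0.0447 0.1957 0.066 ]
0.15 (np.float64(322.49346580881064), np.float64(229.54332003288388))
0.1 (np.float64(322.6606543136465), np.float64(204.81910544383797))
0.066 (np.float64(322.7404574331646), np.float64(193.0346400961902))
```

```bash
python3 -m handwheel '[{"delta_pos":[0,0.003,0.1],"spin":0,"jaw":0},{"delta_pos":[0,0.003,0.2],"spin":0,"jaw":0},{"delta_pos":[0,0.003,0.269],"spin":0,"jaw":0},{"delta_pos":[0,0.003,0.269],"spin":0,"jaw":0},{"delta_pos":[-0.03,0.003,0.269],"spin":0,"jaw":0},{"delta_pos":[-0.05,0.003,0.269],"spin":0,"jaw":0},{"delta_pos":[-0.07,0.003,0.269],"spin":0,"jaw":0},{"delta_pos":[-0.09,0.003,0.269],"spin":0,"jaw":0},{"delta_pos":[-0.11,0.003,0.269],"spin":0,"jaw":0},{"delta_pos":[-0.13,0.003,0.269],"spin":0,"jaw":0},{"delta_pos":[-0.15,0.003,0.269],"spin":0,"jaw":0},{"delta_pos":[-0.17,0.003,0.269],"spin":0,"jaw":0},{"delta_pos":[-0.18,0.003,0.269],"spin":0,"jaw":0},{"delta_pos":[-0.19,0.003,0.269],"spin":0,"jaw":0},{"delta_pos":[-0.19,0.003,0.269],"spin":0,"jaw":0}]'; python3 -c "
from h import *
st()"
```

```text
time_s: 5.45
tool_pos: [0.5837, 0.1178, 0.0656]
ee_rot: [0.832, 0.555, -0.001, -0.0]
ft_force: [0.1, 0.3, -0.2]
finger_gap: 0.0
grip_force: 0.0
5.45 [0.5837 0.1178 0.0656] dock [0.0014 0.1441 0.0656] yaw -0.39386862358213937 q [-0.5802  0.6076  0.3701  1.9048 -0.3301  0.6898 -0.4072] F [ 0.0817  0.3208 -0.1874] 2.078156280452292e-05 0.0
```

```bash
for i in 1; do python3 -m handwheel '[{"delta_pos":[-0.004,0,0],"spin":0,"jaw":0},{"delta_pos":[-0.008,0,0],"spin":0,"jaw":0},{"delta_pos":[-0.012,0,0],"spin":0,"jaw":0}]'; python3 -m handwheel '[{"delta_pos":[-0.002,0,0],"spin":0,"jaw":0},{"delta_pos":[-0.004,0,0],"spin":0,"jaw":0}]';python3 -m handwheel '[{"delta_pos":[-0.002,0,0],"spin":0,"jaw":0},{"delta_pos":[-0.004,0,0],"spin":0,"jaw":0}]'; done; python3 - <<'E'
from h import *
st()
im=vision.get_image('top');cv2.imwrite('pics/t2.png',im)
im2=vision.get_image('side')
a=cv2.resize(im[180:265,240:360],None,fx=4,fy=4,interpolation=cv2.INTER_CUBIC);b=cv2.resize(im2[160:305,280:395],None,fx=2.345,fy=2.345,interpolation=cv2.INTER_CUBIC)[:340]
cv2.imwrite('pics/c2.png',np.hstack([a,b]))
E
```

```text
time_s: 5.82
tool_pos: [0.5816, 0.113, 0.0656]
ee_rot: [0.832, 0.555, -0.0, -0.0]
ft_force: [0.2, 1.8, -1.0]
finger_gap: 0.0001
grip_force: 0.8
time_s: 6.08
tool_pos: [0.5814, 0.1124, 0.0658]
ee_rot: [0.831, 0.556, 0.001, -0.0]
ft_force: [2.1, 6.3, -3.5]
finger_gap: -0.0003
grip_force: 3.3
time_s: 6.32
tool_pos: [0.5813, 0.1123, 0.0659]
ee_rot: [0.831, 0.556, 0.002, -0.001]
ft_force: [3.9, 8.2, -5.1]
finger_gap: 0.0001
grip_force: 5.3
6.325 [0.5813 0.1123 0.0659] dock [0.0012 0.1381 0.0659] yaw -0.3911787118322935 q [-0.5697  0.6008  0.3664  1.9157 -0.3317  0.681  -0.3934] F [ 3.9429  8.2067 -5.0675] 7.250419883323813e-05 5.336519032716751
```

View pics/c2.png

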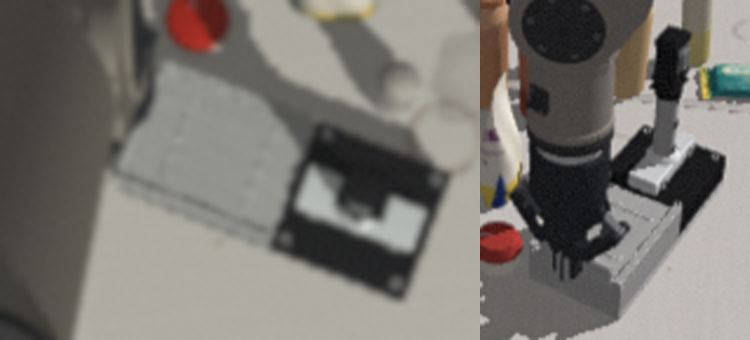

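Cover is shut: it stopped against the end stop at about 9 N, and the crop shows the cover meeting the black block. Next I back off, rise, and move above the grip.

```bash
python3 -m handwheel '[{"delta_pos":[0.03,0,0],"spin":0,"jaw":0},{"delta_pos":[0.05,0,-0.06],"spin":0,"jaw":0},{"delta_pos":[0.05,0,-0.16],"spin":0,"jaw":0},{"delta_pos":[0.05,0,-0.26],"spin":0,"jaw":0},{"delta_pos":[0.05,0,-0.36],"spin":0,"jaw":0},{"delta_pos":[0.03,0,-0.46],"spin":0,"jaw":0.3},{"delta_pos":[0.0,0,-0.5],"spin":0,"jaw":0.7},{"delta_pos":[-0.08,0,-0.5],"spin":0,"jaw":1},{"delta_pos":[-0.16,0,-0.5],"spin":0,"jaw":1},{"delta_pos":[-0.2,0,-0.5],"spin":0,"jaw":1},{"delta_pos":[-0.2,0,-0.5],"spin":0,"jaw":1},{"delta_pos":[-0.2,0,-0.5],"spin":0,"jaw":1}]'; python3 - <<'E'
from h import *
st()
cv2.imwrite('pics/w3.png',vision.get_image('wrist'))
for n,X in dict(grip=dock(0,-.068,.227),slot=dock(0,-.068,.045),c1=dock(.056,-.126,.045),c2=dock(-.056,-.126,.045),c3=dock(-.056,-.01,.045),c4=dock(.056,-.01,.045)).items(): print(n,proj('wrist',X))
for k in ('scraper','grip_mid','dock'): print(k,[(np.round(b['box']).astype(int).tolist(),round(b['conf'],2)) for b in models.spot_in('wrist',k)][:2])
E
```

```text
time_s: 7.92
tool_pos: [0.5425, 0.0185, 0.3155]
ee_rot: [0.831, 0.556, 0.0, -0.0]
ft_force: [-0.8, 1.0, 0.3]
finger_gap: 0.0852
grip_force: 0.0
7.925 [0.5425 0.0185 0.3155] dock [0.0015 0.0366 0.3155] yaw -0.3915093088100952 q [-0.612   0.2117  0.5495  1.8216 -0.1213  1.1417 -0.4133] F [-0.7714  0.9743  0.252 ] 0.08517680429613585 0.0
grip (np.float64(321.333716057114), np.float64(325.1483502982349))
slot (np.float64(322.12711672416845), np.float64(240.63282254247656))
c1 (np.float64(360.01832909342005), np.float64(276.39950748948837))
c2 (np.float64(283.84816960031657), np.float64(275.90677899134755))
c3 (np.float64(280.4223093389233), np.float64(200.33423762446085))
c4 (np.float64(364.3086668659194), np.float64(200.85810621707876))
scraper [([304, 206, 337, 339], 0.91), ([145, 0, 191, 18], 0.7)]
grip_mid [([304, 272, 337, 337], 0.83), ([142, 2, 192, 20], 0.58)]
dock [([276, 93, 369, 276], 0.63)]
```

View pics/w3.png

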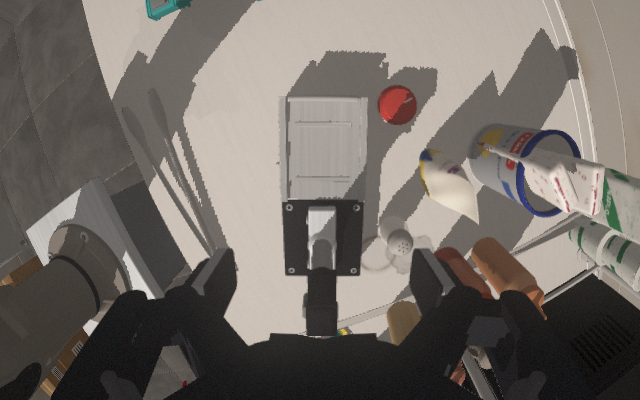

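The wrist view shows the dock corners at (283,275) and (360,276), as predicted, with the cover shut. The grip's top is at about (321,335).

```bash
python3 - <<'E'
from h import *
im=cv2.imread('pics/w3.png')
for x in (-.013,.013): print(x,proj('wrist',dock(x,-.051,.227)),proj('wrist',dock(x,-.085,.227)))
print('btn',proj('wrist',dock(-.0175,-.068,.2)),'clamp',[proj('wrist',dock(x,y,.063)) for x in(-.018,.018) for y in (-.018,-.118)])
for r in (290,305,320,328): print(r,im[r,298:345].mean(1).astype(int))
go(dock(.0,-.068,.315),D[2]); go(dock(0,-.068,.2),D[2])
cv2.imwrite('pics/c3.png',cv2.resize(im[195:345,270:375],None,fx=4,fy=4,interpolation=cv2.INTER_CUBIC))
E
```

```text
-0.013 (np.float64(305.7993998068791), np.float64(308.96373930613254)) (np.float64(306.67274072787177), np.float64(338.5180111210825))
0.013 (np.float64(336.89495454922985), np.float64(309.16107785337476)) (np.float64(335.7933507979268), np.float64(338.70624942089967))
btn (np.float64(302.80270218490415), np.float64(306.2649806161318)) clamp [(np.float64(308.1441417385542), np.float64(209.9903492425206)), (np.float64(309.02033050972284), np.float64(277.57776244144816)), (np.float64(336.2821260558487), np.float64(210.1511623597894)), (np.float64(334.7347074623615), np.float64(277.73124969507285))]
290 [193 194 193 194 192 191 192 192 178 141  47  47  46  46  45  43  45  43
  46  45  43  42  45  47  43  45  42  45  48  45  41  43  42  42  41  48
  45  43 154 193 190 192 191 190 191 191 191]
305 [193 195 191 193 140  91  69  62  49  48  49  46  47  49  46  45  47  47
  47  46  42  47  45  46  44  46  44  46  44  46  47  48  45  44  47  42
  49  40  46  89 151 190 192 191 191 190 190]
320 [192 193 195 194 192 191 193 175  74  49  50  47  51  48  50  50  49  49
  53  49  46  49  47  49  50  46  48  51  46  45  49  46  45  45  43  44
  42  43  48 132 157 165 171 167 134 154 159]
328 [190 190 192 192 192 189 192 183  85  52  49  51  48  49  48  51  49  45
  49  48  50  47  46  50  48  43  48  45  47  46  44  46  43  47  45  41
  41  40  43 155 162 153 146 121 115 114 106]
[ 0.5008 -0.0775  0.315 ] d [-0.2081 -0.0039  0.0012] spin 0.0011089695819083154
[ 0.5008 -0.0775  0.2   ] d [-0.2081 -0.0039  0.2312] spin 0.0011089695819083154
```

View pics/c3.png

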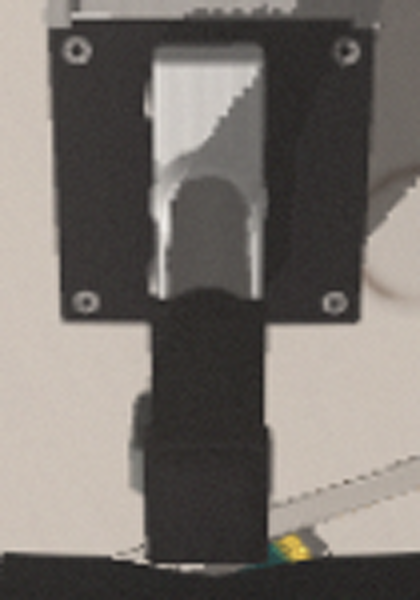

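Grip's top edges are at columns 305.7–336.5, which centres it in x. Its end rows put it about 4 mm towards +y of nominal, within slot play. The button shows on the -x side.

```bash
python3 -m handwheel '[{"delta_pos":[-0.1,-0.004,0],"spin":0,"jaw":1},{"delta_pos":[-0.2,-0.004,0],"spin":0,"jaw":1},{"delta_pos":[-0.2,-0.004,0],"spin":0,"jaw":1},{"delta_pos":[-0.2,-0.004,0.08],"spin":0,"jaw":1},{"delta_pos":[-0.2,-0.004,0.16],"spin":0,"jaw":1},{"delta_pos":[-0.2,-0.004,0.231],"spin":0,"jaw":1},{"delta_pos":[-0.2,-0.004,0.231],"spin":0,"jaw":1},{"delta_pos":[-0.2,-0.004,0.231],"spin":0,"jaw":1}]'; python3 -m handwheel '[{"delta_pos":[0,0,0],"spin":0,"jaw":0.6},{"delta_pos":[0,0,0],"spin":0,"jaw":0.45},{"delta_pos":[0,0,0],"spin":0,"jaw":0},{"delta_pos":[0,0,0],"spin":0,"jaw":0},{"delta_pos":[0,0,0],"spin":0,"jaw":0},{"delta_pos":[0,0,0],"spin":0,"jaw":0},{"delta_pos":[0,0,0],"spin":0,"jaw":0},{"delta_pos":[0,0,0],"spin":0,"jaw":0}]' 30; python3 -c "
from h import *
st()"
```

```text
time_s: 9.12
tool_pos: [0.5029, -0.0745, 0.2014]
ee_rot: [0.831, 0.556, 0.001, 0.0]
ft_force: [-0.4, -0.9, 0.7]
finger_gap: 0.0853
grip_force: 0.0
time_s: 10.12
tool_pos: [0.5023, -0.0749, 0.2008]
ee_rot: [0.832, 0.555, 0.0, 0.0]
ft_force: [-0.3, -0.4, 5.7]
finger_gap: 0.0261
grip_force: 34.7
10.125 [ 0.5023 -0.0749  0.2008] dock [ 0.0004 -0.065   0.2008] yaw -0.39337659632492 q [-0.4559  0.2891  0.5779  2.0314 -0.2047  0.8754 -0.1585] F [-0.2774 -0.4013  5.7088] 0.026136767966561846 34.706698805093765
```

Gap is 26.1 mm, so the button is flush. I'll pull up slowly.

```bash
python3 -m handwheel '[{"delta_pos":[0,0,-0.01],"spin":0,"jaw":0},{"delta_pos":[0,0,-0.02],"spin":0,"jaw":0},{"delta_pos":[0,0,-0.03],"spin":0,"jaw":0},{"delta_pos":[0,0,-0.04],"spin":0,"jaw":0},{"delta_pos":[0,0,-0.04],"spin":0,"jaw":0}]';python3 -m handwheel '[{"delta_pos":[0,0,-0.01],"spin":0,"jaw":0},{"delta_pos":[0,0,-0.02],"spin":0,"jaw":0},{"delta_pos":[0,0,-0.03],"spin":0,"jaw":0},{"delta_pos":[0,0,-0.04],"spin":0,"jaw":0},{"delta_pos":[0,0,-0.05],"spin":0,"jaw":0},{"delta_pos":[0,0,-0.06],"spin":0,"jaw":0},{"delta_pos":[0,0,-0.07],"spin":0,"jaw":0},{"delta_pos":[0,0,-0.08],"spin":0,"jaw":0},{"delta_pos":[0,0,-0.08],"spin":0,"jaw":0}]';python3 -m handwheel '[{"delta_pos":[0,0,-0.006],"spin":0,"jaw":0},{"delta_pos":[0,0,-0.012],"spin":0,"jaw":0},{"delta_pos":[0,0,-0.018],"spin":0,"jaw":0},{"delta_pos":[0,0,-0.018],"spin":0,"jaw":0}]'; python3 - <<'E'
from h import *
st()
a=vision.get_image('side');b=vision.get_image('wrist')
a=cv2.resize(a[130:270,290:400],None,fx=3.5,fy=3.5,interpolation=cv2.INTER_CUBIC);b=cv2.resize(b[160:360,240:400],None,fx=2.45,fy=2.45)
cv2.imwrite('pics/c4.png',np.hstack([a,b]))
E
```

```text
time_s: 10.75
tool_pos: [0.5018, -0.0748, 0.2207]
ee_rot: [0.832, 0.555, 0.0, -0.0]
ft_force: [-0.0, 0.3, -0.8]
finger_gap: 0.0255
grip_force: 33.9
time_s: 11.88
tool_pos: [0.5018, -0.0748, 0.2607]
ee_rot: [0.832, 0.555, 0.0, -0.0]
ft_force: [-1.1, 0.7, -1.0]
finger_gap: 0.0254
grip_force: 33.9
time_s: 12.38
tool_pos: [0.5018, -0.0749, 0.2696]
ee_rot: [0.832, 0.555, 0.0, -0.0]
ft_force: [-0.8, 1.0, -0.2]
finger_gap: 0.0255
grip_force: 33.9
12.375 [ 0.5018 -0.0749  0.2696] dock [-0.0001 -0.0652  0.2696] yaw -0.39339175125520365 q [-0.4981  0.1937  0.6055  1.9587 -0.1285  1.0266 -0.228 ] F [-0.815   0.9663 -0.1693] 0.02548479202281895 33.88052545487881
```

View pics/c4.png

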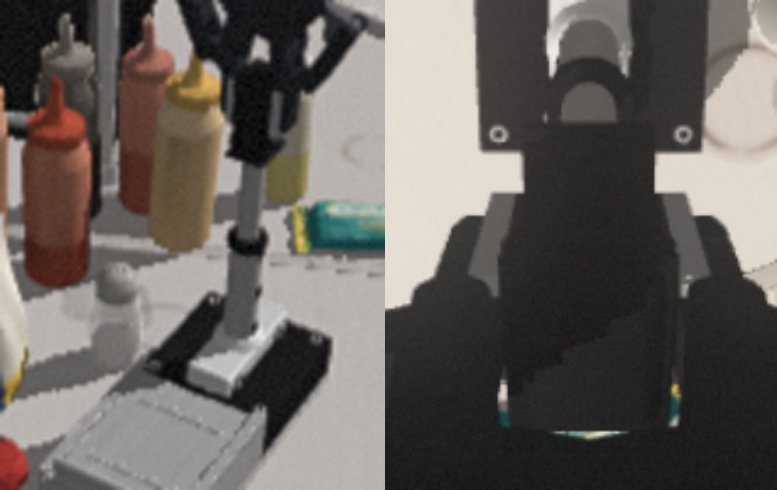

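Telescope is drawn out about 69 mm with the collar and head still seated in the dock. I'll take up the last millimetre gently, then lift.

```bash
python3 -m handwheel '[{"delta_pos":[0,0,-0.001],"spin":0,"jaw":0},{"delta_pos":[0,0,-0.002],"spin":0,"jaw":0},{"delta_pos":[0,0,-0.004],"spin":0,"jaw":0},{"delta_pos":[0,0,-0.006],"spin":0,"jaw":0},{"delta_pos":[0,0,-0.008],"spin":0,"jaw":0},{"delta_pos":[0,0,-0.008],"spin":0,"jaw":0}]'; python3 -m handwheel '[{"delta_pos":[0,0,-0.015],"spin":0,"jaw":0},{"delta_pos":[0,0,-0.03],"spin":0,"jaw":0},{"delta_pos":[0,0,-0.05],"spin":0,"jaw":0},{"delta_pos":[0,0,-0.07],"spin":0,"jaw":0},{"delta_pos":[0,0,-0.09],"spin":0,"jaw":0},{"delta_pos":[0,0,-0.11],"spin":0,"jaw":0},{"delta_pos":[0,0,-0.13],"spin":0,"jaw":0},{"delta_pos":[0,0,-0.15],"spin":0,"jaw":0},{"delta_pos":[0,0,-0.17],"spin":0,"jaw":0},{"delta_pos":[0,0,-0.19],"spin":0,"jaw":0},{"delta_pos":[0,0,-0.21],"spin":0,"jaw":0},{"delta_pos":[0,0,-0.23],"spin":0,"jaw":0},{"delta_pos":[0,0,-0.24],"spin":0,"jaw":0},{"delta_pos":[0,0,-0.24],"spin":0,"jaw":0},{"delta_pos":[0,0,-0.24],"spin":0,"jaw":0},{"delta_pos":[0,0,-0.24],"spin":0,"jaw":0}]'; python3 - <<'E'
from h import *
st()
a=vision.get_image('side')
cv2.imwrite('pics/c5.png',cv2.resize(a[40:320,240:440],None,fx=2,fy=2,interpolation=cv2.INTER_CUBIC))
E
```

```text
time_s: 13.22
tool_pos: [0.5018, -0.0748, 0.2733]
ee_rot: [0.832, 0.555, -0.0, 0.0]
ft_force: [-1.2, -0.4, -4.2]
finger_gap: 0.0257
grip_force: 33.3
time_s: 15.22
tool_pos: [0.5016, -0.0748, 0.3929]
ee_rot: [0.832, 0.555, -0.0, -0.0]
ft_force: [0.3, 1.1, -4.7]
finger_gap: 0.0255
grip_force: 33.4
15.225 [ 0.5016 -0.0748  0.3929] dock [-0.0003 -0.0652  0.3929] yaw -0.39343481357048105 q [-0.5402  0.0756  0.613   1.783  -0.045   1.2977 -0.3098] F [ 0.3156  1.0909 -4.6788] 0.025482321707571302 33.41589130461216
```

View pics/c5.png

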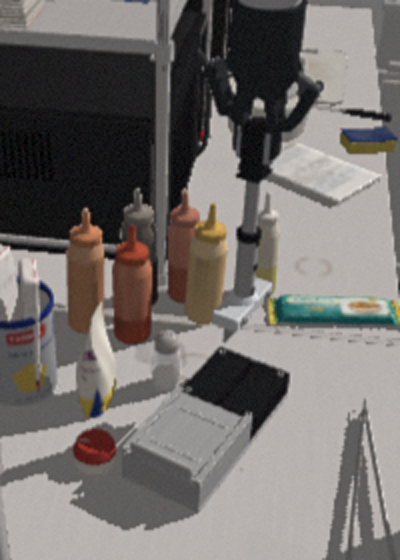

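The side view shows the extended scraper hanging upright with its blade at crop (240,305), well above the dock. The cover is shut and the other things are unmoved.

```bash
python3 -c "
from plant import workorder
print(workorder.job_done())"
```

```text
the job is handed in; nothing more can be done
None
```

The job is handed in: the cover is shut, and the scraper was drawn out to its second stop, lifted about 120 mm, and is still held upright and still; the hand-in call did not report a verdict.

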